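# Refit the pointer knob of a heater control box

### The job

The pointer knob has come off this heater control box. Press the front edge of its cover and let go so that it pops ajar, swing the cover right back until it rests open, take the black pointer knob, line its pointer up with the flat of the brass stem and push it straight on until it snaps home. Then swing the cover shut and press its front edge until it latches; leave the other things on the bench where they are.

Things in the scene. Friction and masses are not known exactly. Their poses are not given: they have to be found in the camera images.
- control_box: grey steel control box on its back, fixed to the bench, 160 (x) by 210 (y), walls 100 mm high. Origin: centre of its underside, below the stem; x from its front to the hinge side (away from the robot), y to its left, z up. Under the cover: a well, 152 by 202 mm inside, aluminium floor 66 mm above the bench; the latch's black 22 mm square housing 55 mm in front of and 80 mm to the left of the stem
- cover (a joint): opening angle of the cover (rad): 0 latched shut, about 0.20 popped ajar and resting on the latch pin, 1.95 at its open stop, about -0.066 pressed right down. Damped hinge; opened beyond about 1.6 the cover falls back to the stop by itself, below about 1.5 it sinks by itself until it rests on the pin
- cover_hinge (a point): middle of the cover's hinge line, 112 mm above the bench, 80 mm behind the stem. Axes turn with the cover (as the box's when shut): hinge line y, the cover lies to -x. Cover: 5 mm plate, underside at z = 0, from x = -169 to +3 mm, 222 mm wide, 0.22 kg: grey frame round a clear window; a 4 mm thick lip hangs 12 mm down outside the front and side walls
- cover_front (a point): middle of the cover's front frame bar, on its top face, 155 mm from the hinge line: the place to press. Pressing it right down, 9 to 10 mm below its latched height (8 to 15 N), and letting go works the push-to-open latch; axes as cover_hinge
- cover_tab (a point): centre of the cover's pull tab, 184 mm from the hinge line and 3.5 mm below the plane of the cover's underside; axes as cover_hinge. An upright fin in the middle of the front edge that sticks out forwards to x = -197 mm of the hinge frame, 10 mm thick (along y), 17 mm high, free to grip over 26 mm of its length; it turns between the fingers as the cover swings
- latch_pin (a joint): height of the spring pin under the cover (m): 0 latched in (within 1 mm), 0.028 fully out, -0.009 pressed to the end. Push-push latch: from 0, pressing it below -0.0075 and letting go frees it, and it springs out and lifts the cover ajar; from out, pressing it below -0.0075 and letting go catches it at 0. Only its weight holds the cover down on the pin
- stem_seat (a point): on the axis of the upright brass D-stem, on top of its steel nut, where the knob's underside comes to rest, 70 mm above the bench. Stem 10 mm thick, ending 15 mm above this point, top 5 mm tapered to half its width; its flat is on the +x side of this frame, 2 mm from the axis; z up. It turns stiffly (0.06 N m) and stands at any angle; a sprung steel clip bulges 2.4 mm out on the -x side
- knob_center (a point): centre of the pointer knob, half-way up (16 mm above its underside). Black, 32 mm high, standing upright: a round skirt 46 mm across, 10 mm high, and on it a bar grip 16 mm thick (along y), 41 mm long (along x), 10 to 32 mm above the underside, with a tapered pointer and a white line at its +x end. 45 g
- knob_bore (a point): centre of the pointer knob's underside, axes as knob_center. The D-bore opens here: 17 mm deep, 11.2 mm wide, its flat on the pointer's (+x) side, so it goes on only with the pointer on the side of the stem's flat, to about 0.2 rad. Riding over the stem's clip takes about 12 N; some 4 mm before home it snaps down on the nut. Pulling it off takes about 7 N
- round_knob: black fluted round knob, 42 mm across, 26 mm high, no pointer: not the one wanted. Origin: centre of its underside
- lock_nut: flat steel lock ring, 42 mm across, 10 mm high. Origin: centre of its underside
- relay: grey relay block, 45 by 36 by 38 mm. Origin: centre of its underside
- screwdriver: black-handled screwdriver, 200 mm long, lying along its x. Origin: its middle, on the bench
- tape_roll: roll of black tape lying flat, 104 mm across, 48 mm high. Origin: centre of its underside
- spray_can: white spray can standing upright, 66 mm across, 190 mm high. Origin: centre of its underside
- test_meter: grey test meter lying on its back, 150 (x) by 78 (y) by 46 mm. Origin: centre of its underside
There are look-alikes about, which are no part of the job. Leave any purple or turquoise look-alike of the part that bears knob_center alone.

How it is judged:
On the way, in this order (a step that is already met when the one before it is completed fails the run):
1. the latch has let go and the cover has sprung ajar (value of joint latch_pin above 0.022 m and value of joint cover above 0.15 rad), for 0.2 s.
2. the cover is swung right back (value of joint cover above 1.7 rad), for 0.2 s.
3. with the cover open, the pointer knob is snapped home on the stem (z of knob_center in the frame of stem_seat between 0.014 and 0.018 m and horizontal distance between knob_center and stem_seat below 0.0025 m and value of joint cover above 1.2 rad), for 0.3 s.
At the end, for the whole second after the job is handed in: Pointer knob home on the stem: underside within 2 mm of the nut, axis within 2.5 mm, pointer on the flat's side (0.25 rad). Cover shut (within 0.03 rad of 0), still, held by the latch (pin within 2 mm of latched). Nothing else on the bench moved over 30 mm (z of knob_center in the frame of stem_seat between 0.014 and 0.018 m and horizontal distance between knob_center and stem_seat below 0.0025 m and angle between the x axis of knob_center and the x axis of stem_seat, either way round below 0.25 rad and value of joint cover between -0.03 and 0.03 rad and value of joint latch_pin between -0.002 and 0.002 m and velocity of joint cover between -0.05 and 0.05 rad/s); the robot touches nothing.
It fails at once if another thing on the bench is moved more than 30 mm (distance of any of round_knob, lock_nut, relay, screwdriver, tape_roll, spray_can, test_meter from where it was at the start of the episode above 0.03 m).
It also fails if it takes over 72 s, if anything falls off the work surface, if the arm or the gripper's body presses on something with over 40 N, if the wrist force passes 120 N, or if a joint passes its speed limit or range.

### The arm

A 6-joint arm with a two-finger parallel gripper is mounted at the origin on the work surface. World frame = base frame: x ahead of the robot, y to its left, z up, the work surface at z = 0. Lengths are in m, angles in rad, forces in N, time in s.
With the tool pointing down it reaches from about 0.225 to 0.875 m from the base axis. Payload 3.4 kg.
Tool frame: the origin (TCP) lies at the centre of the arm's flange, where the gripper is bolted on; the fingertips stand 173 mm ahead of it and the grasp point (between the pads) lies 155 mm ahead of it; x points along the fingers, y is the direction in which the jaws open and shut, and the axes are right-handed (so a half turn about x gives the same grasp; the last joint's range is limited). The gripper opens to 85 mm and grips with 20 to 120 N. Pads are 22 mm wide; open, the fingers measure 114 mm over their backs; the gripper's body (76 mm by 85 mm) begins 54 mm behind the grasp point. The pads swing forward as they close: fully open they stand 13 mm farther back than shut.
Start: joints at [1.076, 0.276, 1.505, -0, 1.361, -0.121], TCP at [0.21, 0.535, 0.405] pointing down, gripper open.
Joint ranges: [-2.89, 2.89], [-0.75, 2.08], [0.22, 2.7], [-1.18, 4.32], [0.11, 2.71], [-2.7, 2.7]. Speed limits (rad/s): [2.57, 2.57, 3.14, 3.14, 3.14, 3.14].

### API

Orientations are given as a unit quaternion [w, x, y, z].
In Python, from rig import observe, optics, workorder gives the robot as it stands. The module is installed in compiled form; this text tells all that it offers.
- The arm moves only by the tool apply_moves, never from a script. Its argument "commands" is a list of rows, each a list of 7 numbers: the shift along the tool's x, y, z each as a share of 100 mm, from -1 to 1, then the turn, a rotation vector about the tool's x, y, z each as a share of 0.1 rad, from -1 to 1, then the opening in per cent of the stroke, from 0 (shut) to 100 (fully open). In form: [[x, y, z, rx, ry, rz, gripper], ...]. A call has 1 to 10 rows; each row shifts and turns the pose as measured when the row begins, along the tool's axes as they then stand; what a row does not reach is not made up. A row lasts 1/8 s, in which the tool goes at most 62.5 mm and 10.7 degrees, less where a joint would pass 70% of its speed; a pose out of reach is approached as far as the arm can. A call with a number of a shift or a turn outside -1 to 1 is refused whole. A call with a gripper value outside its range is refused whole. The fingers move at their own pace and stop on an object; the grip force is fixed at half the most. Time passes only in rows, so rows that do not move let the fingers close. It gives the time, the measured TCP pose, the force and the opening at its end, in the units of the state.
- observe(): the state, without advancing time (a new reading comes with each control period).
- optics.capture(name): name is "scene" or "top" or "wrist"; returns (picture, depth): 400x640x3 uint8, red, green, blue; 400x640 float32, m along the optical axis (not along the pixel's ray), 0 where there is no reading.
- optics.calibration(name): a dict with "fx", "fy", "cx", "cy" (pixels), "k1" (the pictures are not rectified: a ray, as slopes to the right and down, at radius r is drawn at 1 + k1 r^2 times it, then the intrinsics apply), "eye" and "rotation" of the camera in the world. Camera axes: x right, y down, z forward; pixel columns grow to the right and rows downward; lengths in m; the calibration is good to about 2 mm. A picture is of the moment at which its call begins: read the wrist's pose just before it. calibration takes no time and is no camera call; for the wrist camera it gives the pose at the moment of the call.
- workorder.job_done(): hands the job in, once; it reports no verdict.
Trained networks look in the newest picture that a camera, given by its name, has taken for a name from the list of things; names that differ only in an ending like _2 or _b are one class to them, and where a whole thing is asked for, a point or a joint stands for the part that bears it (a point fixed in the world has none). Each returns a list of dicts, best first, with "confidence" (0 to 1); they miss things now and then, are a little off and sometimes report something else, mostly with a low value. They report only what shows in the picture. A call takes as long as a camera call. They do not tell look-alikes from the thing itself.
- optics.boxes_of(camera, query): "box" ([centre column, centre row, width, height] as shares, 0 to 1, of the picture: columns of its width, rows of its height, round what is visible of it).
The state is a dict: "t": time; "joints": joint angles; "joint_vel": joint speeds; "effort": joint torques, N m; "tool_pos": TCP position; "ee_rot": TCP orientation; "force": force on the tool from outside, world axes, zero at the start; "torque": the same for the moment, N m; "width": finger opening in m.
Only numpy, scipy, OpenCV 4.12 (cv2) and the standard library are available. Lean on these libraries where they do the work, as an engineer would, in place of code of your own. Each camera call takes 0.05 s, during which the arm holds its last target. There are 200 camera calls.

## Working session

There is one attempt and no reset: what is moved stays moved. The work goes in short steps, Python scripts to look and compute and a tool call to move; the robot and the scene stay as the last step left them, time stands still between calls to the robot, and variables do not carry over. Pictures are saved under pics/ and viewed, about 8 in all and at most 12, crops included, and the job is handed in when it is done.

Besides the shell and the picture viewer there is one more tool, called after "Call:" as name(argument=value, ...) on one line, values as JSON. apply_moves: Moves the arm, as the interface text tells. Shift numbers are shares of 100 mm and turn numbers shares of 0.1 rad, none past 1 either way. Its arguments: {"type":"object","properties":{"commands":{"type":"array","items":{"type":"array","items":{"type":"number"}}}},"required":["commands"]}

```bash
mkdir -p pics; ls; cat > h.py <<'E'
import numpy as np, cv2
from scipy.spatial.transform import Rotation as R
from rig import observe, optics, workorder
def rot(q): return R.from_quat([q[1],q[2],q[3],q[0]]).as_matrix()
def cam(n):
    c=optics.calibration(n); M=np.array(c['rotation'],float)
    if M.size==4: M=rot(M.ravel())
    return c,M,np.array(c['eye'],float)
def rays(c,u,v):
    # inverse distortion by iteration
    xd=(np.asarray(u,float)-c['cx'])/c['fx']; yd=(np.asarray(v,float)-c['cy'])/c['fy']; x,y=xd,yd
    for _ in range(15):
        s=1+c['k1']*(x*x+y*y); x,y=xd/s,yd/s
    return np.stack([x,y,np.ones_like(x)],-1)
def world(k,u,v,d): c,M,e=k; return e+(rays(c,u,v)*np.asarray(d)[...,None])@M.T
def onplane(k,u,v,z):
    c,M,e=k; r=rays(c,u,v)@M.T; return e+r*((z-e[2])/r[...,2])[...,None]
def proj(k,p):
    c,M,e=k; q=(np.asarray(p,float)-e)@M; x,y=q[...,0]/q[...,2],q[...,1]/q[...,2]; s=1+c['k1']*(x*x+y*y)
    return np.stack([c['fx']*x*s+c['cx'],c['fy']*y*s+c['cy']],-1)
def cloud(k,d):
    v,u=np.mgrid[0:400,0:640]; return world(k,u,v,d)
def save(n,im,s=1): cv2.imwrite(f'pics/{n}.png',cv2.resize(im[...,::-1],None,fx=s,fy=s,interpolation=cv2.INTER_CUBIC))
def st():
    s=observe(); print('t',round(s['t'],2),'p',np.round(s['tool_pos'],4),'w',round(s['width'],4),'F',np.round(s['force'],1)); print(np.round(rot(s['ee_rot']),3), np.round(s['joints'],3)); return s
E
python3 - <<'E'
from h import *
st()
for n in ['scene','top']:
    im,d=optics.capture(n); k=cam(n); np.savez(n,im=im,d=d); save(n+'0',im,1.25)
    print(n,k[0])
    for q in ['control_box','cover_tab','knob_center','round_knob','spray_can','test_meter']:
        for b in optics.boxes_of(n,q)[:4]:
            x=b['box']; u,v=x[0]*640,x[1]*400
            print(q,round(b['confidence'],2),round(u),round(v),round(x[2]*640),round(x[3]*400),world(k,u,v,d[min(int(v),399),min(int(u),639)]).round(3))
st()
E
```

```text
pics
t 0.0 p [0.2099 0.5351 0.4038] w 0.0849 F [ 0.2  0.8 -0. ]
[[-0.001  0.365  0.931]
 [-0.002  0.931 -0.365]
 [-1.    -0.002 -0.   ]] [ 1.076  0.277  1.506 -0.     1.361 -0.121]
scene {'fx': 447.1092061542576, 'fy': 447.1092061542576, 'cx': 318.5989986506554, 'cy': 206.06372868354174, 'k1': -0.1038671277445356, 'eye': array([0.96907008, 0.6300105 , 0.89652257]), 'rotation': array([-0.10863843,  0.25949624,  0.89393372, -0.34891533])}
control_box 0.66 344 224 113 110 [0.549 0.102 0.113]
cover_tab 0.64 343 211 118 91 [0.529 0.07  0.116]
knob_center 0.76 474 310 23 20 [0.396 0.403 0.02 ]
knob_center 0.52 395 296 17 19 [0.527 0.282 0.03 ]
knob_center 0.19 344 212 112 91 [0.529 0.076 0.118]
round_knob 0.6 422 273 20 27 [0.438 0.27  0.036]
round_knob 0.54 269 142 13 14 [ 0.503 -0.361  0.017]
spray_can 0.62 217 133 35 64 [ 0.659 -0.367  0.112]
test_meter 0.91 345 345 75 58 [0.693 0.32  0.035]
test_meter 0.65 216 130 34 65 [ 0.661 -0.367  0.125]
top {'fx': 408.65381230998287, 'fy': 408.65381230998287, 'cx': 314.22269743783556, 'cy': 197.65035645454876, 'k1': -0.08921531468685757, 'eye': a
[... 306 characters left out ...]
.51  0.055 0.116]
cover_tab 0.65 300 143 3 38 [ 0.758 -0.009  0.021]
cover_tab 0.48 227 264 19 19 [0.417 0.248 0.039]
knob_center 0.63 180 282 18 17 [0.385 0.388 0.033]
knob_center 0.46 190 247 16 14 [0.482 0.353 0.03 ]
knob_center 0.46 219 236 11 18 [0.502 0.266 0.029]
round_knob 0.57 435 208 15 13 [ 0.497 -0.382  0.026]
spray_can 0.72 439 150 37 39 [ 0.629 -0.378  0.176]
spray_can 0.71 288 217 93 82 [0.514 0.052 0.113]
spray_can 0.3 301 155 9 51 [ 0.718 -0.007  0.025]
test_meter 0.83 200 181 53 49 [0.675 0.305 0.033]
t 0.7 p [0.21   0.5353 0.4048] w 0.0856 F [ 0.3 -0.  -0.4]
[[ 0.     0.365  0.931]
 [ 0.     0.931 -0.365]
 [-1.     0.     0.   ]] [ 1.076  0.276  1.505  0.     1.361 -0.121]
```

View pics/scene0.png

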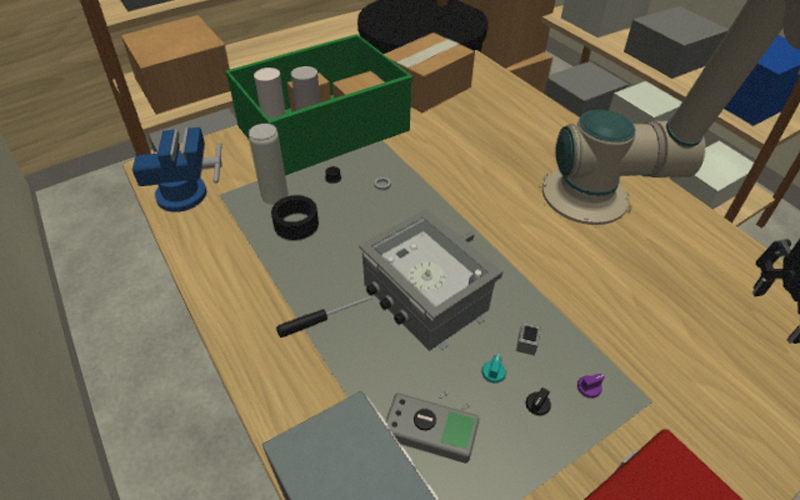

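View pics/top0.png

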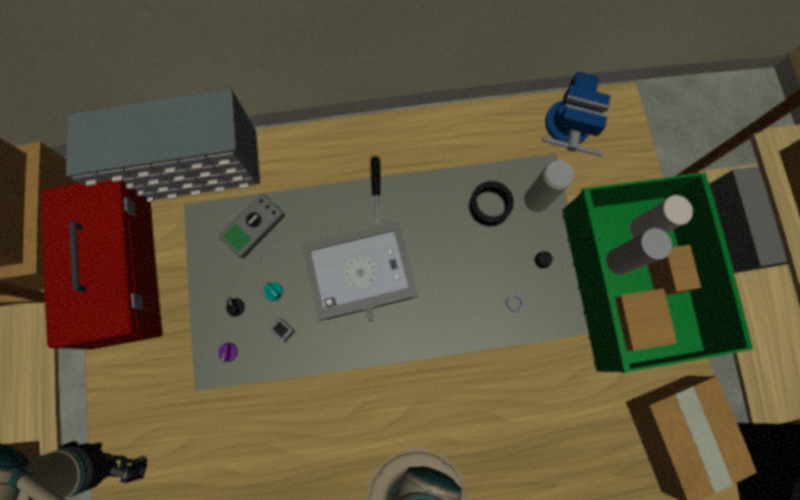

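The candidates (top view, shown at 1.25x) are:
- Black pointer knob at (235,306). Black with a pointer and white line, so this is the one.
- Turquoise look-alike at (273,291).
- Purple look-alike at (228,352).
- Black round knob without a pointer at (543,260).
- Meter dial at (254,219).

In the scene view the black pointer knob is at (538,401). The box is at (360,272) in the top view, with its tab at (369,315).

```bash
python3 - <<'E'
from h import *
for n in ['scene','top']:
    f=np.load(n+'.npz'); im,d=f['im'],f['d']; k=cam(n); P=cloud(k,d)
    ok=(d>0)&(np.abs(P[...,0]-.53)<.16)&(np.abs(P[...,1]-.06)<.2)
    z=P[...,2][ok]; print(n,np.histogram(z,bins=np.arange(0,.16,.01)))
    m=ok&(P[...,2]>.108)&(P[...,2]<.13)
    m=cv2.morphologyEx(m.astype(np.uint8),cv2.MORPH_OPEN,np.ones((3,3)))>0
    q=P[m][:,:2].astype(np.float32); print('zmed',np.median(P[m][:,2]),cv2.minAreaRect(q*1000))
    # black knob
    c=(.48,.35); ok=(d>0)&(np.hypot(P[...,0]-c[0],P[...,1]-c[1])<.04)&(P[...,2]>.006); q=P[ok]; print('knob',len(q),np.median(q,0),q.min(0),q.max(0))
    t=ok&(P[...,2]>.022); q=P[t]; print(' top',len(q),q.mean(0),np.median(q[:,2]),cv2.minAreaRect((q[:,:2]*1000).astype(np.float32)) if len(q)>3 else '')
f=np.load('scene.npz');save('knobS',f['im'][270:350,380:500],4)
E
```

```text
scene (array([5947,  262,  204,  410,  397,  264,  271,  261,  248,  161,  193,
       5159,   29,    0,    0]), array([0.  , 0.01, 0.02, 0.03, 0.04, 0.05, 0.06, 0.07, 0.08, 0.09, 0.1 ,
       0.11, 0.12, 0.13, 0.14, 0.15]))
zmed 0.1159880155688659 ((511.0327453613281, 58.55865478515625), (203.40638732910156, 226.55255126953125), 5.840684413909912)
knob 248 [0.49358663 0.36996378 0.01262558] [0.47342304 0.3370693  0.00602754] [0.51412647 0.38853639 0.03717421]
 top 104 [0.49411316 0.36929153 0.03253847] 0.03290764368251298 ((494.0232849121094, 369.15826416015625), (34.520477294921875, 14.662147521972656), 19.626550674438477)
top (array([5393,   85,   35,  152,   10,    0,   45,    3,    0,    2,   47,
       4767,  303,    0,    0]), array([0.  , 0.01, 0.02, 0.03, 0.04, 0.05, 0.06, 0.07, 0.08, 0.09, 0.1 ,
       0.11, 0.12, 0.13, 0.14, 0.15]))
zmed 0.11656589213399693 ((508.2076110839844, 53.837066650390625), (205.29641723632812, 222.75807189941406), 5.848689079284668)
knob 178 [0.48888361 0.36165641 0.01800801] [0.44293614 0.31870024 0.00615507] [0.5182304  0.38684554 0.03765311]
 top 80 [0.49073307 0.36526102 0.03131247] 0.0314936238808422 ((492.1879577636719, 365.860107421875), (41.21668243408203, 17.486257553100586), 15.40898323059082)
```

```bash
python3 - <<'E'
from h import *
c,M,e=cam('wrist'); s=observe(); T=rot(s['ee_rot']); print(c, T.T@(e-s['tool_pos']), (T.T@M).round(3))
E
```

```text
{'fx': 322.5164306147463, 'fy': 322.5164306147463, 'cx': 321.62010370628076, 'cy': 206.07182303390493, 'k1': 0.015700669095022875, 'eye': array([0.13331323, 0.56530819, 0.37443001]), 'rotation': array([0.13348846, 0.81584137, 0.55520501, 0.09127482])} [ 3.03381738e-02 -4.86615580e-05 -8.23246789e-02] [[-0.001 -0.319  0.948]
 [ 1.    -0.002 -0.   ]
 [ 0.002  0.948  0.319]]
```

View pics/knobS.png

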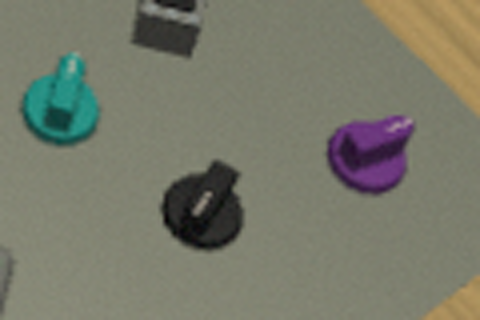

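Call:
apply_moves(commands=[[0,-0.42,0.39,0,0,0,0],[0,-0.42,0.39,0,0,0,0],[0,-0.42,0.39,0,0,0,0],[0,-0.42,0.39,0,0,0,0],[0,-0.42,0.39,0,0,0,0],[0,-0.42,0.39,0,0,0,0],[0,-0.42,0.39,0,0,0,0],[0,-0.42,0.39,0,0,0,0],[0,-0.42,0.39,-0.95,0,0,0],[0,0,0,-0.95,0,0,0]])

```text
t: 1.95
tool_pos: [0.4058, 0.0421, 0.4061]
ee_rot: [0.709, 0.063, 0.7, -0.061]
force: [0.4, 0.6, 0.7]
width: 0.0
```

Call:
apply_moves(commands=[[0,0,0,-0.95,0,0,0],[0,0,0,-0.95,0,0,0],[0,0,0,-0.95,0,0,0],[0,0,0,0,0,0,0]])

```text
t: 2.45
tool_pos: [0.4061, 0.04, 0.4065]
ee_rot: [0.711, -0.039, 0.701, 0.041]
force: [-0.2, -0.0, 0.1]
width: -0.0001
```

```bash
python3 - <<'E'
from h import *
st(); k=cam('wrist'); im,d=optics.capture('wrist'); np.savez('wrist0',im=im,d=d); save('wrist0',im,1.25)
P=cloud(k,d); m=(d>0)&(P[...,2]>.108)&(P[...,2]<.13)&(np.abs(P[...,1]-.06)<.16)&(P[...,0]<.65)&(P[...,0]>.38)
m=cv2.morphologyEx(m.astype(np.uint8),cv2.MORPH_OPEN,np.ones((3,3)))>0
q=P[m]; print(len(q),np.median(q[:,2]),cv2.minAreaRect((q[:,:2]*1000).astype(np.float32)))
print(proj(k,[[.423,.047,.11],[.452,.05,.117]]))
E
```

```text
t 2.45 p [0.4061 0.04   0.4065] w -0.0001 F [-0.2 -0.   0.1]
[[ 0.013 -0.113  0.993]
 [ 0.003  0.994  0.113]
 [-1.     0.001  0.013]] [-0.074  0.014  1.822  0.004  1.292 -1.76 ]
18950 0.11757291285502397 ((503.8984375, 54.68705749511719), (196.48388671875, 222.85089111328125), 5.840879440307617)
[[327.01307197 212.80712165]
 [326.68339631 246.35752457]]
```

View pics/wrist0.png

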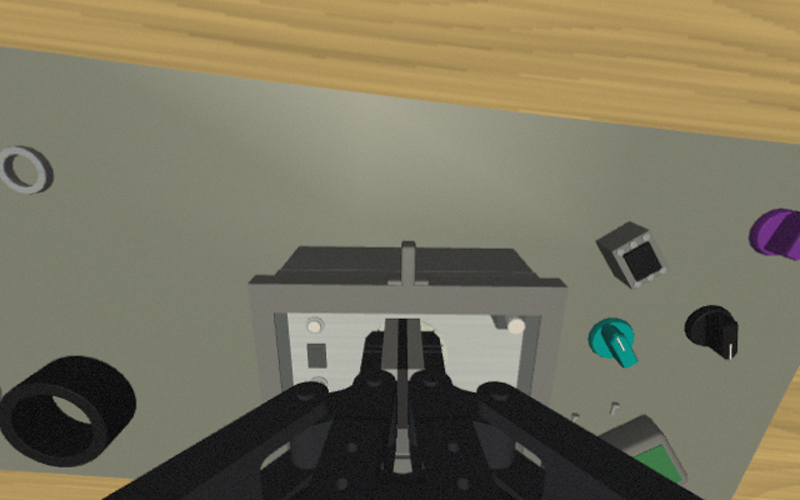

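The wrist view shows the tab at (408,243–285) and the front edge at row ~282, in 1.25x pixels. The black pointer knob is at (715,335), with its white line at the outer, lower-right end.

```bash
python3 - <<'E'
from h import *
k=cam('wrist'); f=np.load('wrist0.npz')
u=np.array([408,408,250,567])/1.25; v=np.array([242,284,281,286])/1.25
print(onplane(k,u,v,.117).round(4))
im=f['im'].astype(int).sum(2); d=f['d']
print(d[185:235:3,326].round(3)); P=cloud(k,d); print(P[185:235:3,326].round(3)[:, [0,2]].tolist())
b=P[215:250,220:430]; m=(b[...,2]>.112)&(b[...,2]<.125); print([(round(b[:,i][m[:,i]][:,0].min(),4),round(b[:,i][m[:,i]][:,1].mean(),4)) for i in (10,40,70,140,170,200)])
E
```

```text
[[ 0.4034  0.0441  0.117 ]
 [ 0.4337  0.0476  0.117 ]
 [ 0.4435 -0.0612  0.117 ]
 [ 0.4229  0.1575  0.117 ]]
[0.386 0.389 0.39  0.28  0.27  0.271 0.272 0.271 0.273 0.274 0.275 0.276
 0.277 0.279 0.279 0.278 0.281]
[[0.428, 0.002], [0.432, 0.001], [0.436, 0.001], [0.407, 0.108], [0.406, 0.118], [0.409, 0.118], [0.411, 0.118], [0.414, 0.119], [0.417, 0.118], [0.419, 0.118], [0.422, 0.118], [0.425, 0.118], [0.428, 0.118], [0.431, 0.117], [0.433, 0.118], [0.435, 0.119], [0.439, 0.117]]
[(np.float64(0.4427), np.float64(-0.0351)), (np.float64(0.4398), np.float64(-0.0091)), (np.float64(0.4373), np.float64(0.017)), (np.float64(0.4309), np.float64(0.078)), (np.float64(0.4286), np.float64(0.1041)), (np.float64(0.4259), np.float64(0.1301))]
```

Call:
apply_moves(commands=[[0.3,0.04,0.4,0,0,0,0],[0.5,0,0,0,0,0,0],[0.28,0,0,0,0,0,0],[0.04,0,0,0,0,0,0],[0.03,0,0,0,0,0,0],[0.03,0,0,0,0,0,0]])

```text
t: 3.25
tool_pos: [0.4498, 0.0493, 0.2897]
ee_rot: [0.714, -0.038, 0.699, 0.038]
force: [-2.7, -0.7, 5.5]
width: 0.0
```

Call:
apply_moves(commands=[[0.04,0,0,0,0,0,0],[0.04,0,0,0,0,0,0],[0.03,0,0,0,0,0,0]])

```text
t: 3.62
tool_pos: [0.4493, 0.0493, 0.2821]
ee_rot: [0.714, -0.038, 0.698, 0.038]
force: [-4.6, 0.0, 9.4]
width: -0.0
```

Call:
apply_moves(commands=[[0.04,0,0,0,0,0,0],[0.04,0,0,0,0,0,0]])

```text
t: 3.88
tool_pos: [0.449, 0.0494, 0.2795]
ee_rot: [0.715, -0.038, 0.697, 0.038]
force: [-12.7, 0.6, 40.5]
width: -0.0001
```

Call:
apply_moves(commands=[[-0.5,0,0,0,0,0,0],[-0.5,0,0,0,0.25,0,0],[0,0,-0.33,0,0,0,50],[0,0,0,0,0,0,50]])

```text
t: 4.38
tool_pos: [0.4139, 0.0456, 0.3864]
ee_rot: [0.711, -0.039, 0.702, 0.036]
force: [-0.5, -0.8, 0.6]
width: 0.0356
```

```bash
python3 - <<'E'
from h import *
st(); k=cam('wrist'); im,d=optics.capture('wrist'); save('wrist1',im,.8)
P=cloud(k,d); m=(d>0)&(P[...,2]>.115)&(P[...,2]<.19)&(np.abs(P[...,1]-.05)<.12)&(P[...,0]<.5)
c,M,e=k
for y in (-.04,-.02,.0,.03,.04,.05,.06,.09,.12):
    a=P[m&(np.abs(P[...,1]-y)<.003)]; 
    if len(a): i=a[:,0].argmin(); print(y,len(a),a[i].round(4))
E
```

```text
t 4.38 p [0.4139 0.0456 0.3864] w 0.0356 F [-0.5 -0.8  0.6]
[[ 0.013 -0.106  0.994]
 [-0.002  0.994  0.106]
 [-1.    -0.004  0.013]] [-0.057  0.042  1.845 -0.002  1.241 -1.733]
-0.04 552 [ 0.4437 -0.042   0.1374]
-0.02 549 [ 0.4417 -0.0176  0.1378]
0.0 273 [0.4397 0.0027 0.1359]
0.03 592 [0.4358 0.0329 0.1457]
0.04 724 [0.4085 0.0424 0.1462]
0.05 748 [0.4081 0.0486 0.1434]
0.06 616 [0.4315 0.0601 0.1402]
0.09 214 [0.4305 0.0923 0.1369]
0.12 512 [0.4278 0.1222 0.1359]
```

Call:
apply_moves(commands=[[0.5,0,0,0,0,0,50],[0.33,0,0,0,0,0,50],[0.02,0,0,0,0,0,0],[0,0,0,0,0,0,0],[0,0,0,0,0,0,0]])

```text
t: 5.05
tool_pos: [0.4206, 0.0462, 0.3024]
ee_rot: [0.715, -0.037, 0.698, 0.037]
force: [-1.4, -1.8, -1.5]
width: 0.0087
```

Call:
apply_moves(commands=[[0,0,0,0,0,0,30],[0,0,-0.05,0,0.2,0,30],[0,0,0,0,0,0,30]])

```text
t: 5.42
tool_pos: [0.417, 0.0455, 0.3045]
ee_rot: [0.71, -0.038, 0.703, 0.036]
force: [0.3, -0.5, -0.2]
width: 0.0258
```

Call:
apply_moves(commands=[[0.01,0,-0.05,0,0,0,30],[0,0,0,0,0,0,0],[0,0,0,0,0,0,0],[0,0,0,0,0,0,0]])

```text
t: 5.92
tool_pos: [0.4121, 0.0453, 0.304]
ee_rot: [0.71, -0.037, 0.702, 0.036]
force: [-0.6, 1.1, 0.8]
width: 0.0084
```

Call:
apply_moves(commands=[[-0.187,0,0.047,0,0,0,0],[-0.182,0,0.065,0,0,0,0],[-0.174,0,0.083,0,0,0,0],[-0.165,0,0.1,0,0,0,0],[-0.154,0,0.116,0,0,0,0]])

```text
t: 6.55
tool_pos: [0.4523, 0.0494, 0.3874]
ee_rot: [0.707, -0.037, 0.705, 0.036]
force: [1.2, 0.6, -6.1]
width: 0.0087
```

Call:
apply_moves(commands=[[-0.144,0,0.128,0,0,0,0],[-0.13,0,0.142,0,0,0,0],[-0.116,0,0.154,0,0,0,0],[-0.1,0,0.165,0,0,0,0],[-0.083,0,0.174,0,0,0,0],[-0.065,0,0.182,0,0,0,0]])

```text
t: 7.3
tool_pos: [0.5405, 0.0584, 0.4453]
ee_rot: [0.692, -0.038, 0.72, 0.035]
force: [-7.6, -1.2, 7.3]
width: 0.0085
```

Call:
apply_moves(commands=[[-0.059,0,0.183,0,-0.2,0,0],[-0.041,0,0.188,0,-0.2,0,0],[-0.022,0,0.191,0,-0.1,0,0],[-0.002,0,0.192,0,-0.1,0,0],[0.017,0,0.191,0,-0.1,0,0],[0.03,0,0.19,0,-0.1,0,0]])

```text
t: 8.05
tool_pos: [0.6497, 0.0697, 0.451]
ee_rot: [0.71, -0.037, 0.702, 0.036]
force: [-3.4, 0.8, -2.2]
width: 0.0085
```

Call:
apply_moves(commands=[[0,0,0,0,0,0,60],[-0.05,0,0,0,0,0,80],[-0.5,0,0,0,0,0,100],[-0.3,0,-0.4,0,0,0,100],[0,0,-0.5,0,0,0,100],[0.4,0,-0.36,0,0,0,100],[0.5,0,0,0,0,0,100],[0.5,0,0,0,0,0,100],[0.3,0,0,0,0,0,100]])

```text
t: 9.18
tool_pos: [0.5255, 0.055, 0.3723]
ee_rot: [0.721, -0.039, 0.691, 0.034]
force: [0.5, 0.1, -0.3]
width: 0.0854
```

```bash
python3 - <<'E'
from h import *
s=st(); k=cam('wrist'); im,d=optics.capture('wrist'); np.savez('wrist2',im=im,d=d)
u,v=proj(k,[.5222,.0567,.085]); print(u,v); u,v=int(u),int(v); save('stem',im[v-50:v+50,u-65:u+65],6); print(u-65,v-50)
S,ds=optics.capture('scene'); P=cloud(cam('scene'),ds); m=(ds>0)&(P[...,2]>.2)&(np.abs(P[...,0]-.65)<.06)&(np.abs(P[...,1]-.06)<.12); print(m.sum(), P[m].min(0),P[m].max(0))
E
```

```text
t 9.18 p [0.5255 0.055  0.3723] w 0.0854 F [ 0.5  0.1 -0.3]
[[ 0.042 -0.102  0.994]
 [-0.004  0.995  0.103]
 [-0.999 -0.009  0.041]] [-0.026  0.215  1.673 -0.004  1.212 -1.699]
327.0929075245292 184.02324971296923
262 134
1130 [ 0.61600637 -0.03879001  0.20020171] [0.68267946 0.1799502  0.2997239 ]
```

View pics/stem.png

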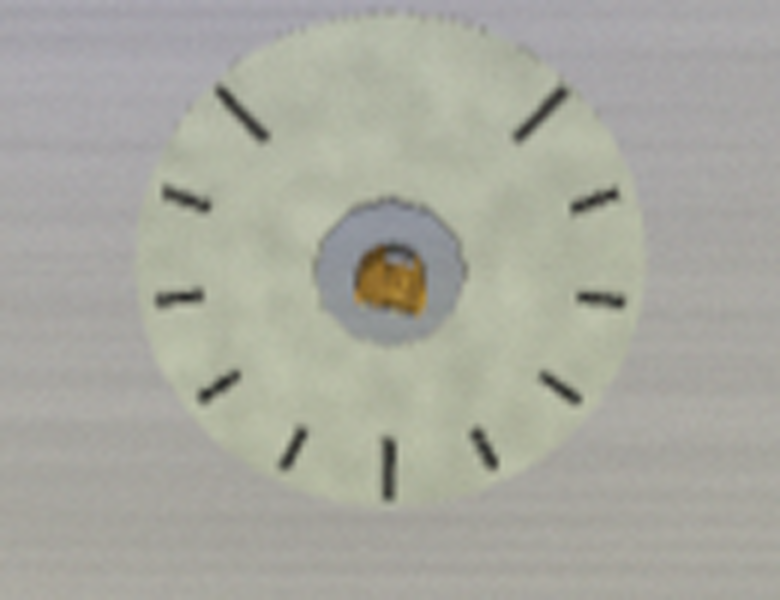

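Call:
apply_moves(commands=[[0,0.015,-0.03,0,0.4,0,100],[0.5,0,0,0,0.1,0,100],[0.5,0,0,0,0.1,0,100],[0.05,0,0,0,0,0,100],[0,0,0,0,0,0,100]])

```text
t: 9.9
tool_pos: [0.5271, 0.0549, 0.2757]
ee_rot: [0.706, -0.04, 0.706, 0.032]
force: [-0.0, -0.1, 0.4]
width: 0.0858
```

```bash
cat > rect.py <<'E'
from h import *
def rectify(k,im,c,z,half=.02,ppm=10,yaw=0):
    n=int(half*2000*ppm); g=(np.arange(n)+.5)/ppm/1000-half; X,Y=np.meshgrid(g,g)  # rows: Y up? row index->x' , col->y'
    a=np.array([np.cos(yaw),np.sin(yaw)]); b=np.array([-a[1],a[0]])
    p=np.zeros((n,n,3)); p[...,:2]=np.array(c)+Y[...,None]*a+X[...,None]*b; p[...,2]=z
    q=proj(k,p).astype(np.float32); return cv2.remap(im,q[...,0],q[...,1],cv2.INTER_CUBIC)
E
python3 - <<'E'
from rect import *
s=st(); k=cam('wrist'); im,d=optics.capture('wrist'); np.savez('wrist3',im=im,d=d)
A=rectify(k,im,(.5222,.0567),.085,.02,10,.1016); B=rectify(k,im,(.5222,.0567),.070,.02,10,.1016)
save('stem3',np.hstack([A,B]))
E
```

```text
t 9.9 p [0.5271 0.0549 0.2757] w 0.0858 F [-0.  -0.1  0.4]
[[-0.    -0.102  0.995]
 [-0.012  0.995  0.102]
 [-1.    -0.012 -0.001]] [-0.023  0.316  1.795 -0.014  1.03  -1.69 ]
```

View pics/stem3.png

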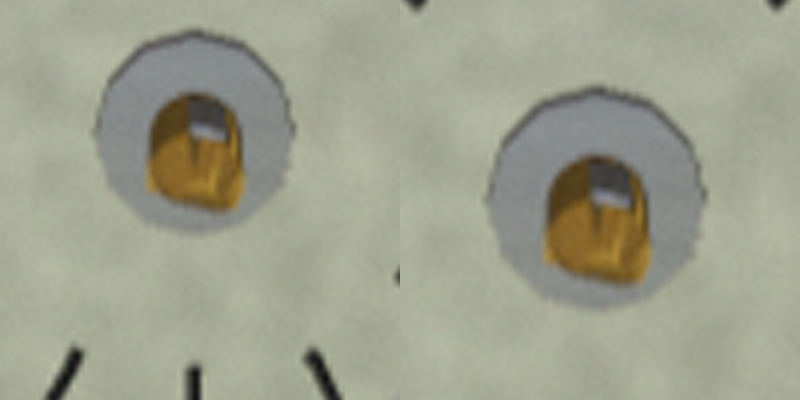

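Call:
apply_moves(commands=[[-0.55,0,0,0,0,0,100],[-0.45,0.2,0,0,0,0,100],[0,0.6,0,0,0,0,100],[0,0.6,0,0,0,0,100],[0,0.6,0,0,0,0,100],[0,0.6,0,0,0,0,100],[0,0.54,0,0,0,0,100],[0.5,0,0,-1,0,0,100],[0.4,0,0,-1,0,0,100],[0,0,0,0,0,0,100]])

```text
t: 11.2
tool_pos: [0.5022, 0.3809, 0.3145]
ee_rot: [0.717, -0.108, 0.68, 0.108]
force: [-0.6, 0.4, 0.1]
width: 0.0856
```

```bash
python3 - <<'E'
from rect import *
s=st(); k=cam('wrist'); im,d=optics.capture('wrist'); np.savez('wrist4',im=im,d=d)
P=cloud(k,d); ok=(d>0)&(np.hypot(P[...,0]-.492,P[...,1]-.367)<.04)
for lo,hi in ((.006,.014),(.026,.04)):
    q=P[ok&(P[...,2]>lo)&(P[...,2]<hi)]; print(len(q),q.mean(0),np.median(q[:,2]),cv2.minAreaRect((q[:,:2]*1000).astype(np.float32)), cv2.minEnclosingCircle((q[:,:2]*1000).astype(np.float32)))
A=rectify(k,im,(.492,.367),.032,.04,5); B=rectify(k,im,(.492,.367),.010,.04,5)
save('knob4',np.hstack([A,B]))
E
```

```text
t 11.2 p [0.5022 0.3809 0.3145] w 0.0856 F [-0.6  0.4  0.1]
[[ 0.051 -0.301  0.952]
 [ 0.008  0.953  0.301]
 [-0.999 -0.008  0.051]] [ 0.545  0.405  1.541 -0.022  1.149 -1.324]
1162 [0.48859705 0.3662275  0.01031707] 0.01051815903885403 ((490.46710205078125, 366.1584167480469), (40.661251068115234, 43.23799133300781), 16.329404830932617) ((491.646728515625, 366.4219665527344), 22.265047073364258)
956 [0.49165273 0.36651652 0.03278802] 0.03301417379840227 ((493.6585998535156, 367.0318603515625), (39.993927001953125, 16.036027908325195), 19.970224380493164) ((493.4798278808594, 366.7466125488281), 20.4185848236084)
```

View pics/knob4.png

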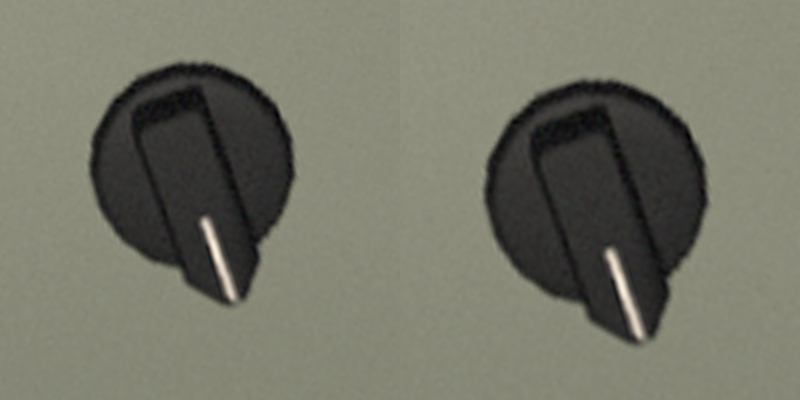

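Call:
apply_moves(commands=[[0,-0.1,-0.15,-0.24,0.5,0,100],[0.4,0,0,0,0,0,100],[0.4,0,0,0,0,0,100],[0,0,0,0,0,0,60],[0,0,0,0,0,0,60]])

```text
t: 11.88
tool_pos: [0.4987, 0.3685, 0.2529]
ee_rot: [0.71, -0.112, 0.686, 0.115]
force: [-0.2, -0.0, 0.4]
width: 0.0523
```

```bash
cat > tgt.py <<'E'
from h import *
def go(x,y,z,yaw):
    s=st(); T=rot(s['ee_rot']); c,n=np.cos(yaw),np.sin(yaw)
    G=np.array([[0,-n,c],[0,c,n],[-1,0,0]]); 
    print('tilt x',T[:2,0].round(3),'yaw',round(np.arctan2(T[1,2],T[0,2]),3))
    print('shift/100mm',(T.T@(np.array([x,y,z])-s['tool_pos'])*10).round(3),'turn/.1',(R.from_matrix(T.T@G).as_rotvec()*10).round(2))
E
python3 -c "
from tgt import *
go(.4908,.3664,.186,.33)"
```

```text
t 11.88 p [0.4987 0.3685 0.2529] w 0.0523 F [-0.2 -0.   0.4]
[[ 0.033 -0.316  0.948]
 [ 0.009  0.949  0.316]
 [-0.999 -0.001  0.034]] [ 0.527  0.449  1.637 -0.01   1.022 -1.36 ]
tilt x [0.033 0.009] yaw 0.321
shift/100mm [ 0.666  0.006 -0.104] turn/.1 [-0.09  0.34  0.02]
```

Call:
apply_moves(commands=[[0.05,0,-0.1,-0.1,0.34,0,60],[0.3,0,0,0,0.1,0,60],[0,0,0,0,0,0,60]])

```text
t: 12.25
tool_pos: [0.4898, 0.3659, 0.2228]
ee_rot: [0.696, -0.117, 0.699, 0.117]
force: [-0.1, 0.1, -0.2]
width: 0.0511
```

```bash
python3 -c "
from tgt import *
go(.4908,.3664,.186,.33)"
```

```text
t 12.25 p [0.4898 0.3659 0.2228] w 0.0511 F [-0.1  0.1 -0.2]
[[-0.005 -0.325  0.946]
 [-0.001  0.946  0.325]
 [-1.     0.    -0.005]] [ 0.527  0.478  1.675  0.002  0.993 -1.376]
tilt x [-0.005 -0.001] yaw 0.332
shift/100mm [0.368 0.001 0.013] turn/.1 [ 0.02 -0.05 -0.  ]
```

Call:
apply_moves(commands=[[0.3,0,0,0,0.05,0,60],[0.07,0,0,0,0.05,0,60],[0,0,0,0,0,0,60]])

```text
t: 12.62
tool_pos: [0.4909, 0.367, 0.1903]
ee_rot: [0.694, -0.117, 0.7, 0.117]
force: [-0.2, 0.3, -0.3]
width: 0.0511
```

```bash
python3 -c "
from tgt import *
go(.4908,.3664,.186,.33)"
```

```text
t 12.62 p [0.4909 0.367  0.1903] w 0.0511 F [-0.2  0.3 -0.3]
[[-0.008 -0.326  0.945]
 [-0.001  0.945  0.326]
 [-1.     0.002 -0.008]] [ 0.527  0.517  1.703  0.005  0.929 -1.378]
tilt x [-0.008 -0.001] yaw 0.332
shift/100mm [ 0.043 -0.006 -0.003] turn/.1 [ 0.02 -0.08 -0.02]
```

Call:
apply_moves(commands=[[0.04,0,0,0,-0.08,0,60],[0,0,0,0,0,0,0],[0,0,0,0,0,0,0],[0,0,0,0,0,0,0],[0,0,0,0,0,0,0]])

```text
t: 13.25
tool_pos: [0.4918, 0.3676, 0.1893]
ee_rot: [0.699, -0.115, 0.696, 0.118]
force: [-0.2, 0.3, -0.2]
width: 0.0147
```

```bash
python3 - <<'E'
from tgt import *
from rect import *
go(.4908,.3664,.186,.33)
k=cam('wrist'); im,d=optics.capture('wrist'); u,v=proj(k,[.4908,.3664,.02]); print(u,v); save('grip',im[180:360,200:440],3)
E
```

```text
t 13.25 p [0.4918 0.3676 0.1893] w 0.0147 F [-0.2  0.3 -0.2]
[[ 0.004 -0.326  0.945]
 [ 0.005  0.945  0.326]
 [-1.     0.003  0.005]] [ 0.528  0.517  1.707  0.003  0.912 -1.376]
tilt x [0.004 0.005] yaw 0.332
shift/100mm [ 0.033 -0.008 -0.013] turn/.1 [ 0.02  0.05 -0.03]
318.5613956996827 270.64712822086165
```

View pics/grip.png

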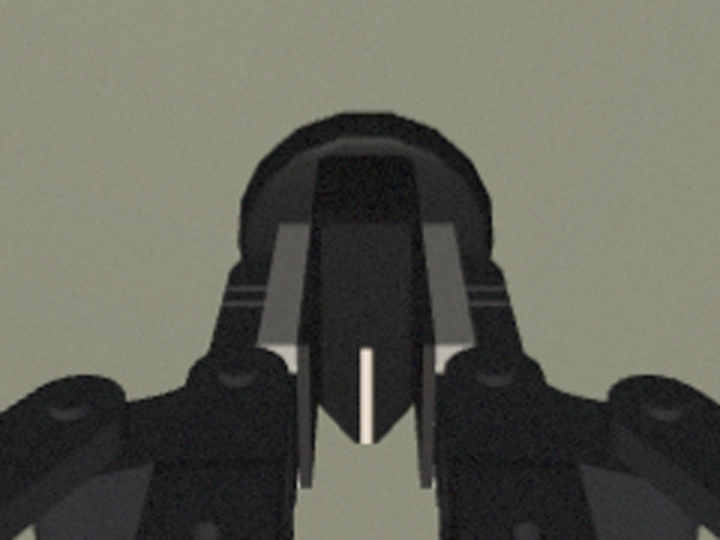

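```bash
python3 - <<'E'
from tgt import *
k=cam('wrist'); s=observe(); T=rot(s['ee_rot']); tp=np.array(s['tool_pos'])
for (u,v,z) in ((366,112,.010),(366,112,.0095),(240,225,.01),(492,225,.01),(366,443,.032),(365,157,.032)):
    p=onplane(k,np.array(u/3+200),np.array(v/3+180),z); print(u,v,(T.T@(p-tp)*1000).round(1))
E
```

```text
366 112 [179.1   0.3 -26.3]
366 112 [179.6   0.3 -26.1]
240 225 [179.2 -21.2  -5.7]
492 225 [179.3  21.9  -5.5]
366 443 [157.4   0.3  21.5]
365 157 [157.1   0.2 -27.7]
```

Call:
apply_moves(commands=[[-0.55,0,0,0,0,0,0],[-0.55,0,0,0,0,0,0],[-0.5,-0.2,-0.05,0,0,0,0],[0,-0.55,-0.128,0,0,0,0],[0,-0.55,-0.128,0,0,0,0],[0,-0.55,-0.128,0,0,0,0],[0,-0.55,-0.128,0,0,0,0],[0,-0.55,-0.128,0,0,0,0],[0,0,0,0.9,0,0,0],[0,0,0,0.9,0,0,0]])

```text
t: 14.55
tool_pos: [0.5238, 0.0563, 0.352]
ee_rot: [0.707, -0.051, 0.703, 0.053]
force: [-0.2, -0.4, -0.3]
width: 0.0147
```

Call:
apply_moves(commands=[[0,0,0,0.9,0,0,0],[0,0,0,0.9,0,0,0],[0,0,0,0.9,0,0,0],[0,0,0,0,0,0,0]])

```text
t: 15.05
tool_pos: [0.5232, 0.0553, 0.3512]
ee_rot: [0.707, 0.048, 0.704, -0.046]
force: [0.3, -0.4, -0.1]
width: 0.0146
```

```bash
python3 -c "
from tgt import *
go(.5242,.0561,.2863,-.118)"
```

```text
t 15.05 p [0.5232 0.0553 0.3512] w 0.0146 F [ 0.3 -0.4 -0.1]
[[ 0.003  0.133  0.991]
 [ 0.003  0.991 -0.133]
 [-1.     0.003  0.003]] [-0.028  0.239  1.696  0.003  1.203 -1.467]
tilt x [0.003 0.003] yaw -0.133
shift/100mm [0.649 0.007 0.007] turn/.1 [-0.15  0.03 -0.03]
```

Call:
apply_moves(commands=[[0.3,0.01,0.01,-0.15,0.08,0,0],[0.3,0,0,0,0.08,0,0],[0.02,0,0,0,0,0,0],[0,0,0,0,0,0,0]])

```text
t: 15.55
tool_pos: [0.5249, 0.0565, 0.2891]
ee_rot: [0.702, 0.041, 0.71, -0.038]
force: [-0.1, -0.3, 0.0]
width: 0.0145
```

```bash
python3 - <<'E'
from tgt import *
from rect import *
go(.5242,.0561,.2863,-.118)
k=cam('wrist'); im,d=optics.capture('wrist'); np.savez('wrist5',im=im,d=d)
s=observe(); zu=s['tool_pos'][2]-.1893
A=rectify(k,im,(.5222,.0567),.0665,.05,4,.1016); B=rectify(k,im,(.5222,.0567),zu+.010,.05,4,.1016); print(zu)
save('fit5',np.hstack([A,B]))
f=np.load('wrist3.npz')
E
```

```text
t 15.55 p [0.5249 0.0565 0.2891] w 0.0145 F [-0.1 -0.3  0. ]
[[-0.01   0.112  0.994]
 [ 0.004  0.994 -0.112]
 [-1.     0.003 -0.01 ]] [-0.026  0.301  1.778  0.005  1.072 -1.487]
tilt x [-0.01   0.004] yaw -0.112
shift/100mm [ 0.028 -0.004 -0.006] turn/.1 [ 0.06 -0.1  -0.03]
0.0999419541613715
```

View pics/fit5.png

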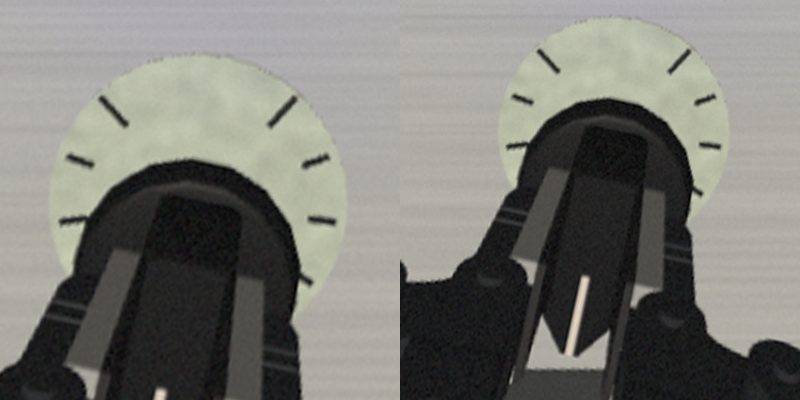

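```bash
python3 - <<'E'
from tgt import *
from rect import *
from scipy.optimize import least_squares
k=cam('wrist'); f=np.load('wrist5.npz'); im=f['im']
def arcfit(z,c0,angs,rlo,rhi,rising,R0):
    half=.05;A=rectify(k,im,c0,z,half,8,.1016).astype(float).sum(2); A=cv2.GaussianBlur(A,(0,0),4)
    pts=[]
    for a in angs:
        r=np.arange(rlo,rhi,.0001); X=((half+r*np.cos(a))*8000); Y=((half+r*np.sin(a))*8000)  # row=x', col=y'
        v=cv2.remap(A.astype(np.float32),Y.astype(np.float32)[None],X.astype(np.float32)[None],1)[0]; g=np.gradient(v); i=(g if rising else -g).argmax(); pts.append((r[i]*np.cos(a),r[i]*np.sin(a)))
    p=np.array(pts)*1000
    for fixed in (0,1):
        fun=(lambda q:np.hypot(p[:,0]-q[0],p[:,1]-q[1])-(R0 if fixed else q[2]))
        s=least_squares(fun,[0,0,R0],loss='soft_l1',f_scale=.3); print(z,'fixed' if fixed else 'free',s.x.round(2),'rms',np.abs(fun(s.x)).mean().round(2))
c=(.5222,.0567)
angs=np.linspace(np.pi-1.0,np.pi+1.0,41)
arcfit(.0995,c,angs,.018,.030,True,23.)
arcfit(.0665,c,np.linspace(np.pi-1.3,np.pi+1.3,41),.033,.042,False,37.4)
E
```

```text
0.0995 free [ 1.29  0.25 23.06] rms 0.09
0.0995 fixed [ 1.21  0.25 23.  ] rms 0.09
0.0665 free [ 1.3  -0.65 37.27] rms 0.59
0.0665 fixed [ 1.46 -0.66 37.4 ] rms 0.59
```

```bash
python3 - <<'E'
from rect import *
from scipy.optimize import least_squares
k=cam('wrist'); im=np.load('wrist5.npz')['im']
for z in (.066,.067):
    A=rectify(k,im,(.5222,.0567),z,.05,8,.1016).astype(float); A=cv2.GaussianBlur((A[...,0]+A[...,1])/2-A[...,2],(0,0),3)
    p=[]
    for a in np.linspace(np.pi-1.4,np.pi+1.4,81):
        r=np.arange(.033,.042,.0001); X=(.05+r*np.cos(a))*8000; Y=(.05+r*np.sin(a))*8000
        v=cv2.remap(A.astype(np.float32),Y.astype(np.float32)[None],X.astype(np.float32)[None],1)[0]; i=(-np.gradient(v)).argmax(); p.append((r[i]*np.cos(a)*1000,r[i]*np.sin(a)*1000))
    p=np.array(p); fun=lambda q:np.hypot(p[:,0]-q[0],p[:,1]-q[1])-q[2]
    s=least_squares(fun,[0,0,37],loss='soft_l1',f_scale=.2); print(z,s.x.round(2),np.median(abs(fun(s.x))))
E
```

```text
0.066 [ 0.85 -0.6  37.27] 0.060003154301334405
0.067 [ 0.41 -0.51 37.05] 0.07284599841405992
```

Call:
apply_moves(commands=[[0,-0.009,-0.023,0.06,-0.1,0,0],[0,0,0,0,0,0,0]])

```text
t: 15.85
tool_pos: [0.5228, 0.0558, 0.2911]
ee_rot: [0.707, 0.043, 0.704, -0.041]
force: [-0.3, -0.2, -0.1]
width: 0.0144
```

```bash
python3 - <<'E'
from tgt import *
st()
s=observe(); T=rot(s['ee_rot']); p=np.array(s['tool_pos'])
# knob point 189mm ahead; stayed at same tool offset: shift vs earlier pose
p0=np.array([.5249,.0565,.2891]); x0=np.array([-.010,.004,-1])
d=(p+T[:,0]*.189)-(p0+x0*.189); a=.1016; print('moved box mm',(np.array([[np.cos(a),np.sin(a)],[-np.sin(a),np.cos(a)]])@d[:2]*1000).round(2),'want -.6 -.8')
E
```

```text
t 15.85 p [0.5228 0.0558 0.2911] w 0.0144 F [-0.3 -0.2 -0.1]
[[ 0.004  0.118  0.993]
 [ 0.003  0.993 -0.118]
 [-1.     0.004  0.004]] [-0.027  0.293  1.786  0.004  1.059 -1.482]
moved box mm [ 0.54 -0.95] want -.6 -.8
```

Call:
apply_moves(commands=[[0.06,0,-0.012,0,0,0,0],[0.06,0,0,0,0,0,0],[0,0,0,0,0,0,0]])

```text
t: 16.23
tool_pos: [0.5216, 0.056, 0.279]
ee_rot: [0.708, 0.043, 0.704, -0.04]
force: [0.1, -0.5, -0.2]
width: 0.0145
```

```bash
cat > chk.py <<'E'
from tgt import *
st()
s=observe(); T=rot(s['ee_rot']); p=np.array(s['tool_pos'])
p0=np.array([.5249,.0565,.2891]); x0=np.array([-.010,.004,-1])
d=(p+T[:,0]*.189)-(p0+x0*.189); a=.1016; m=np.array([[np.cos(a),np.sin(a)],[-np.sin(a),np.cos(a)]])@d[:2]*1000-[-.6,-.8]
print('box err mm',m.round(2),'underside above nut mm',round((p[2]-.2593)*1000,1))
E
python3 chk.py
```

```text
t 16.23 p [0.5216 0.056  0.279 ] w 0.0145 F [ 0.1 -0.5 -0.2]
[[ 0.006  0.118  0.993]
 [ 0.003  0.993 -0.118]
 [-1.     0.004  0.005]] [-0.027  0.303  1.805  0.004  1.027 -1.482]
box err mm [0.2  0.15] underside above nut mm 19.7
```

Aligned to within 0.3 mm, so I'll lower it now.

Call:
apply_moves(commands=[[0.05,0,0,0,0,0,0],[0.04,0,0,0,0,0,0],[0.03,0,0,0,0,0,0]])

```text
t: 16.6
tool_pos: [0.522, 0.056, 0.2671]
ee_rot: [0.708, 0.043, 0.704, -0.04]
force: [-2.5, -0.6, 12.4]
width: 0.0144
```

```bash
python3 chk.py
```

```text
t 16.6 p [0.522  0.056  0.2671] w 0.0144 F [-2.5 -0.6 12.4]
[[ 0.006  0.117  0.993]
 [ 0.003  0.993 -0.117]
 [-1.     0.004  0.006]] [-0.027  0.317  1.821  0.004  0.998 -1.482]
box err mm [0.69 0.03] underside above nut mm 7.8
```

Call:
apply_moves(commands=[[0.04,0,0,0,0,0,0],[0.04,0,0,0,0,0,0],[0.03,0,0,0,0,0,0]])

```text
t: 16.98
tool_pos: [0.5219, 0.056, 0.259]
ee_rot: [0.708, 0.043, 0.703, -0.04]
force: [-5.2, 0.7, 24.1]
width: 0.0145
```

```bash
python3 chk.py
```

```text
t 16.98 p [0.5219 0.056  0.259 ] w 0.0145 F [-5.2  0.7 24.1]
[[ 0.007  0.117  0.993]
 [ 0.002  0.993 -0.117]
 [-1.     0.003  0.007]] [-0.027  0.326  1.832  0.003  0.977 -1.482]
box err mm [ 0.74 -0.04] underside above nut mm -0.3
```

Call:
apply_moves(commands=[[0.02,0,0,0,0,0,0],[0,0,0,0,0,0,50],[0,0,0,0,0,0,50],[0,0,0,0,0,0,50],[-0.3,0,0,0,0,0,60],[-0.4,0,0,0,0,0,60],[0,0,0,0,0,0,60]])

```text
t: 17.85
tool_pos: [0.5215, 0.0558, 0.3293]
ee_rot: [0.708, 0.042, 0.704, -0.04]
force: [0.5, 0.4, 1.2]
width: 0.0512
```

```bash
python3 - <<'E'
from rect import *
st(); k=cam('wrist'); im,d=optics.capture('wrist'); P=cloud(k,d)
near=(d>0)&(np.hypot(P[...,0]-.522,P[...,1]-.057)<.03)
for lo,hi in ((.074,.09),(.094,.115)):
    q=P[near&(P[...,2]>lo)&(P[...,2]<hi)]; print(len(q),q.mean(0).round(4),np.median(q[:,2]),cv2.minAreaRect((q[:,:2]*1000).astype(np.float32)))
A=rectify(k,im,(.5222,.0567),.070,.05,4,.1016); B=rectify(k,im,(.5222,.0567),.102,.05,4,.1016); save('home',np.hstack([A,B]))
E
```

```text
t 17.85 p [0.5215 0.0558 0.3293] w 0.0512 F [0.5 0.4 1.2]
[[ 0.006  0.117  0.993]
 [ 0.002  0.993 -0.117]
 [-1.     0.003  0.005]] [-0.027  0.254  1.734  0.003  1.148 -1.482]
1733 [0.5169 0.057  0.0803] 0.08055213363994859 ((520.1758422851562, 56.56403350830078), (45.15773010253906, 41.59762954711914), 85.38837432861328)
1335 [0.5209 0.0565 0.1027] 0.10306205387983353 ((523.3778686523438, 56.23550033569336), (15.596468925476074, 39.732093811035156), 82.88678741455078)
```

View pics/home.png

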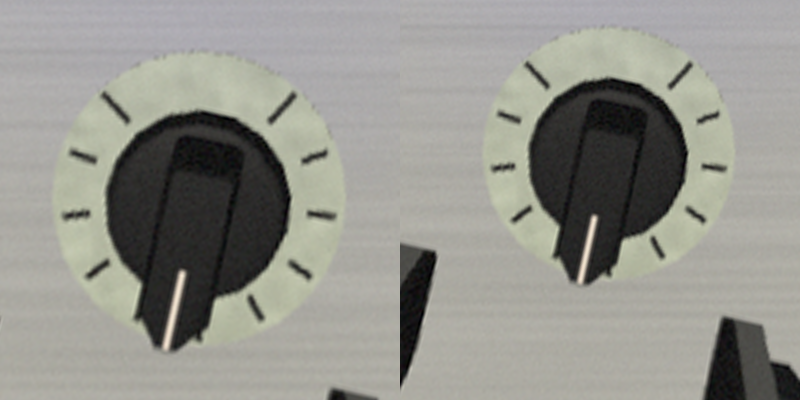

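The knob is home: its top is at z 0.103 and its skirt at 0.0805, both 70 mm above the bench readings. The pointer is on the flat's side. Next I close the cover.

Call:
apply_moves(commands=[[-0.55,0,0,0,0,0,0],[-0.6,0,0,-0.75,0,0,0],[-0.55,0,0,-0.75,0,0,0],[0,0,0,-0.75,0,0,0],[0,0.155,0.5,0,0,0,0],[0,0.155,0.5,0,0,0,0],[0,0.155,0.5,0,0,0,0],[0,0.155,0.5,0,0,0,0],[0,0,0,0,0,0,0]])

```text
t: 19.02
tool_pos: [0.7179, 0.1417, 0.4814]
ee_rot: [0.696, -0.039, 0.715, 0.041]
force: [-0.8, 0.1, -0.1]
width: 0.0001
```

```bash
python3 -c "
from tgt import *
go(.7101,.1362,.418,.1016)"
```

```text
t 19.02 p [0.7179 0.1417 0.4814] w 0.0001 F [-0.8  0.1 -0.1]
[[-0.027 -0.113  0.993]
 [ 0.001  0.994  0.113]
 [-1.     0.004 -0.027]] [ 0.099  0.512  0.948  0.003  1.709 -1.585]
tilt x [-0.027  0.001] yaw 0.113
shift/100mm [ 0.636 -0.048 -0.066] turn/.1 [ 0.12 -0.27 -0.04]
```

Call:
apply_moves(commands=[[0.35,0,0,0,-0.27,0,0],[0.28,0,0,0,0,0,0],[0,0,-0.3,0,0,0,0],[0,0,-0.2,0,0,0,0],[0,0,-0.2,0,0,0,0],[0,0,-0.2,0,0,0,0]])

```text
t: 19.77
tool_pos: [0.6255, 0.1305, 0.4143]
ee_rot: [0.708, -0.038, 0.704, 0.041]
force: [2.5, 1.3, 13.0]
width: -0.0004
```

```bash
python3 -c "
from tgt import *
go(.572,.12,.418,.1016)"
```

```text
t 19.77 p [0.6255 0.1305 0.4143] w -0.0004 F [ 2.5  1.3 13. ]
[[ 0.005 -0.112  0.994]
 [ 0.005  0.994  0.112]
 [-1.     0.005  0.006]] [ 0.095  0.367  1.346  0.005  1.424 -1.588]
tilt x [0.005 0.005] yaw 0.112
shift/100mm [-0.04  -0.044 -0.543] turn/.1 [ 0.11  0.06 -0.05]
```

Call:
apply_moves(commands=[[-0.12,0,-0.05,0,0,0,0],[0,0,-0.15,0,0,0,0],[0,0,-0.15,0,0,0,0]])

```text
t: 20.15
tool_pos: [0.5876, 0.1254, 0.4267]
ee_rot: [0.708, -0.038, 0.704, 0.041]
force: [-0.2, 0.6, -0.4]
width: -0.0002
```

Call:
apply_moves(commands=[[0,0,-0.2,0,0,0,0],[0,0,-0.2,0,0,0,0],[-0.4,0,0,0,0,0,0],[0,0,0,0,0,0,0],[0,0,0,0,0,0,0],[0,0,0,0,0,0,0]])

```text
t: 20.9
tool_pos: [0.5422, 0.1194, 0.4618]
ee_rot: [0.703, -0.038, 0.709, 0.04]
force: [1.2, -0.1, 0.5]
width: -0.0
```

```bash
python3 - <<'E'
from tgt import *
st(); d=optics.capture('scene')[1]; P=cloud(cam('scene'),d)
a=.1016; A=np.array([[np.cos(a),np.sin(a)],[-np.sin(a),np.cos(a)]])
Q=(P[...,:2]-[.6018,.0648])@A.T
for y in (-.10,-.05):
    m=(d>0)&(np.abs(Q[...,1]-y)<.01)&(Q[...,0]>-.22)&(Q[...,0]<.1)&(P[...,2]>.105)
    print(y,[(round(Q[m][:,0][i],3),round(P[m][:,2][i],3)) for i in np.argsort(Q[m][:,0])[::max(1,m.sum()//8)]])
E
```

```text
t 20.9 p [0.5422 0.1194 0.4618] w -0.0 F [ 1.2 -0.1  0.5]
[[-0.009 -0.11   0.994]
 [ 0.003  0.994  0.11 ]
 [-1.     0.004 -0.008]] [ 0.09   0.222  1.44   0.003  1.489 -1.591]
-0.1 [(np.float64(-0.144), np.float64(0.197)), (np.float64(-0.123), np.float64(0.189)), (np.float64(-0.104), np.float64(0.174)), (np.float64(-0.086), np.float64(0.166)), (np.float64(-0.069), np.float64(0.155)), (np.float64(-0.05), np.float64(0.145)), (np.float64(-0.031), np.float64(0.135)), (np.float64(-0.012), np.float64(0.122)), (np.float64(0.006), np.float64(0.112))]
-0.05 [(np.float64(-0.144), np.float64(0.195)), (np.float64(-0.123), np.float64(0.186)), (np.float64(-0.106), np.float64(0.173)), (np.float64(-0.087), np.float64(0.164)), (np.float64(-0.068), np.float64(0.156)), (np.float64(-0.05), np.float64(0.143)), (np.float64(-0.03), np.float64(0.136)), (np.float64(-0.012), np.float64(0.123)), (np.float64(0.009), np.float64(0.107))]
```

Call:
apply_moves(commands=[[0,-0.3,-0.5,0,0,0,0],[0,-0.3,-0.5,0,0,0,0],[0.3,0,0,0,0,0,0],[0,0,0,0,0,0,0],[0,0,0,0,0,0,0]])

```text
t: 21.58
tool_pos: [0.4478, 0.0469, 0.4293]
ee_rot: [0.701, -0.039, 0.711, 0.04]
force: [0.2, 0.9, -0.2]
width: 0.0
```

```bash
python3 -c "
from tgt import *
go(.446,.049,.345,.1016)"
```

```text
t 21.57 p [0.4478 0.0469 0.4293] w 0.0 F [ 0.2  0.9 -0.2]
[[-0.013 -0.111  0.994]
 [ 0.002  0.994  0.111]
 [-1.     0.003 -0.013]] [-5.100e-02  7.500e-02  1.700e+00  1.000e-03  1.380e+00 -1.733e+00]
tilt x [-0.013  0.002] yaw 0.111
shift/100mm [ 0.843  0.02  -0.005] turn/.1 [ 0.1  -0.13 -0.03]
```

Call:
apply_moves(commands=[[0.5,0.02,0,0.1,-0.13,0,0],[0.4,0,0,0,0,0,0],[0,0,0,0,0,0,0],[0.1,0,0,0,0,0,0],[0.1,0,0,0,0,0,0],[0.1,0,0,0,0,0,0],[0.1,0,0,0,0,0,0]])

```text
t: 22.45
tool_pos: [0.4535, 0.0504, 0.3034]
ee_rot: [0.711, -0.036, 0.701, 0.037]
force: [-4.2, -0.0, 6.2]
width: 0.0
```

```bash
python3 -c "
from tgt import *
go(.4476,.049,.281,.1016)"
```

```text
t 22.45 p [0.4535 0.0504 0.3034] w 0.0 F [-4.2 -0.   6.2]
[[ 0.015 -0.104  0.994]
 [ 0.002  0.995  0.104]
 [-1.     0.001  0.015]] [-0.043  0.18   1.911  0.003  1.035 -1.72 ]
tilt x [0.015 0.002] yaw 0.104
shift/100mm [ 0.223 -0.008 -0.064] turn/.1 [ 0.02  0.15 -0.01]
```

Call:
apply_moves(commands=[[0.07,0,-0.03,0,0.1,0,0],[0.06,0,-0.02,0,0,0,0],[0.05,0,0,0,0,0,0],[0.05,0,0,0,0,0,0],[0.04,0,0,0,0,0,0]])

```text
t: 23.08
tool_pos: [0.4512, 0.05, 0.2793]
ee_rot: [0.711, -0.036, 0.701, 0.037]
force: [-11.5, 0.7, 47.4]
width: 0.0001
```

Pressed right down, so I'll let go, back away upwards and check.

Call:
apply_moves(commands=[[-0.3,0,0,0,0,0,0],[-0.5,0,0,0,0,0,0],[-0.4,0,0,0,0,0,0],[0,0,-0.3,0,0,0,0],[0,0,0,0,0,0,0],[0,0,0,0,0,0,0]])

```text
t: 23.82
tool_pos: [0.4163, 0.0461, 0.3989]
ee_rot: [0.707, -0.037, 0.706, 0.037]
force: [-0.0, 0.0, -0.1]
width: -0.0001
```

```bash
python3 - <<'E'
from tgt import *
st(); im,d=optics.capture('scene'); P=cloud(cam('scene'),d); save('end',im,1.25)
a=.1016; A=np.array([[np.cos(a),np.sin(a)],[-np.sin(a),np.cos(a)]])
Q=(P[...,:2]-[.6018,.0648])@A.T
m=(d>0)&(np.abs(Q[...,1])<.1)&(Q[...,0]>-.165)&(Q[...,0]<0)&(P[...,2]>.1)&(P[...,2]<.16)
print('cover slope,z',np.polyfit(-Q[m][:,0],P[m][:,2],1), m.sum())
k=cam('wrist'); im,d=optics.capture('wrist'); P=cloud(k,d); Q=(P[...,:2]-[.6018,.0648])@A.T
m=(d>0)&(np.abs(Q[...,1])<.1)&(Q[...,0]>-.165)&(Q[...,0]<-.15); print('front z wrist',np.median(P[m][:,2]))
E
```

```text
t 23.82 p [0.4163 0.0461 0.3989] w -0.0001 F [-0.   0.  -0.1]
[[ 0.002 -0.104  0.995]
 [-0.     0.995  0.104]
 [-1.    -0.     0.002]] [-0.056  0.04   1.814 -0.     1.285 -1.731]
cover slope,z [0.00415604 0.11560354] 4234
front z wrist 0.07092578168909927
```

View pics/end.png

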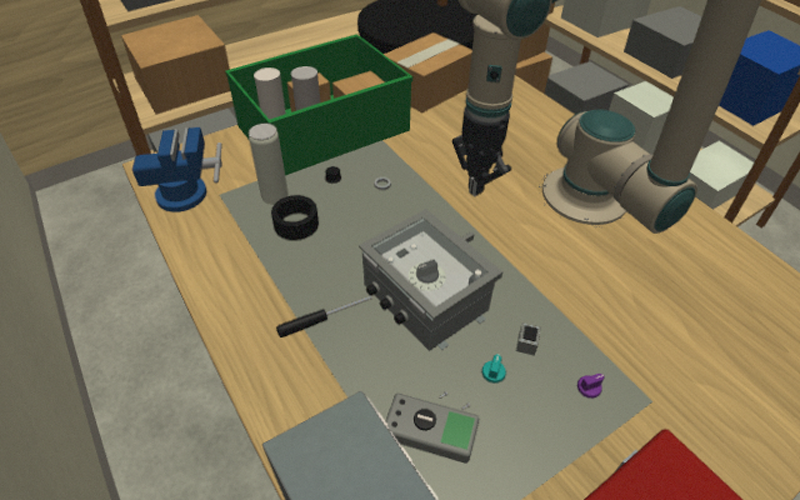

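The scene view shows the cover shut with the knob under the window at (428,270) and everything else in place. The wrist reading of 0.071 disagrees, so I'll check that once.

```bash
python3 - <<'E'
from tgt import *
k=cam('wrist'); im,d=optics.capture('wrist'); P=cloud(k,d)
a=.1016; A=np.array([[np.cos(a),np.sin(a)],[-np.sin(a),np.cos(a)]]); Q=(P[...,:2]-[.6018,.0648])@A.T
for lo in (-.195,-.18,-.17,-.16,-.15,-.14):
    m=(d>0)&(np.abs(Q[...,1])<.1)&(Q[...,0]>lo)&(Q[...,0]<lo+.01); z=P[m][:,2]; print(lo,m.sum(),np.histogram(z,bins=[-.01,.02,.06,.09,.11,.125,.14,.4])[0])
d=optics.capture('top')[1]; P=cloud(cam('top'),d); Q=(P[...,:2]-[.6018,.0648])@A.T
m=(d>0)&(np.abs(Q[...,1])<.1)&(Q[...,0]>-.165)&(Q[...,0]<0)&(P[...,2]>.1)&(P[...,2]<.16); print(np.polyfit(-Q[m][:,0],P[m][:,2],1),m.sum())
E
```

```text
-0.195 6623 [1543    0    0    1  143    0 4936]
-0.18 4069 [1396    0    0   53  232    0 2388]
-0.17 5061 [1339    0    3  709 3010    0    0]
-0.16 6495 [ 860 2054 1050    0 2531    0    0]
-0.15 2348 [   0    0    0    0 2348    0    0]
-0.14 2083 [   0    0    0    0 2083    0    0]
[-0.00082941  0.11643453] 960
```

```bash
python3 -c "
from rig import workorder; print(workorder.job_done())"
```

```text
the job is handed in; nothing more can be done
None
```

The black pointer knob is on the stem, the cover is shut, and I handed the job in at about t = 24 s of the 72 s allowed. I pressed the cover ajar, swung it back to its open stop, snapped the knob on with its pointer towards the stem's flat, then shut and pressed the cover.

**Knob:** before I shut the cover, its skirt and top both measured 70 mm above their readings on the bench, so its underside is on the nut. The pointer angle matched the flat to within what I could read by eye from the pictures, about 0.05 rad.

**Cover:** the scene camera puts the cover at 0.004 rad and the top camera at -0.001 rad. It stayed down after I let go, so the latch looks caught, but I could not read the latch pin directly. The robot is clear, with forces near zero.

**Bench:** the other things look unmoved in the last picture; I did not measure them.

**Disagreements:**
- The wrist camera's median height for the cover's front bar came out at 0.071 m. A second look put the bar itself between 0.110 and 0.125 m; the low points were most likely the box's front wall and the bench.
- Early readings from the different cameras differed by up to 5 mm in the cover's position. I used the wrist camera and measured the knob directly against the dial ring.

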